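Set the filter turret of the slide lamp and switch it on

TASK

On the slide lamp, push the turret's upright black tab round with a fingertip until its pointer is lined up with the plate that bears the ring (an open circle), then press the round key on top of the lamp all the way down and let it come up again. Only push the tab and do not lift it, since the turret just rests in its seat; do not press the key before the turret is set, and leave the bottles and the small box standing where they are.

Things in the scene. Friction and masses are not known exactly. Their poses are not given: they have to be found in the camera images.
- lamp: fixed low white slide lamp, 250 x 280 mm (own x, y), top 46 mm up. Origin on the counter under the turret's vertical axis; front is -x, left +y. Plates lie 37 and 75 degrees either side of -x. A bridge spans the turret's rear (x 40 to 110 mm, y within 78 mm, top 91 mm up). To its right stand a pen pot (153 mm tall), a sharps bin (174 mm) and a printer (276 mm): pass above them
- turret (a joint): angle of the turret in rad about the vertical axis: 0 with the tab straight toward the lamp's front (-x), growing counter-clockwise seen from above (toward the lamp's right, -y); stops at -1.75 and 1.75. It has no detents, takes about 2 N at the tab and stays where it is left
- turret_lift (a joint): height in m by which the turret has been lifted out of its seat, 0 when seated; it only rests there by its weight (0.3 kg)
- tab (a point): centre of the top of the upright black tab that turns with the turret. The tab is 24 mm long radially (58 to 82 mm from the axis), 10 mm thick, and stands to 97 mm above the counter; on either side of it the turret's disc (radius 54 mm, top 61 mm above the counter, with a hub to 66 mm) and the lamp's top (46 mm, plates 49 mm) lie free below. It turns with the turret
- pointer (a point): point on the pointer's line 108 mm from the axis, the radius at which the plates' centres lie; it comes over a plate's centre when the pointer is lined up with it. The pointed black tip itself ends 92 mm from the axis, just short of the plates
- mark_ring: fixed round white plate, 36 mm across and 3 mm thick, on the lamp's top (upper face 49 mm above the counter), with a raised black ring, an open circle 27 mm across (the one wanted); origin at the centre of its underside, 108 mm from the turret's axis. The four plates swap places from run to run
- mark_disc: fixed round white plate, 36 mm across and 3 mm thick, on the lamp's top (upper face 49 mm above the counter), with a raised solid black disc 27 mm across; origin at the centre of its underside, 108 mm from the turret's axis. The four plates swap places from run to run
- mark_bar: fixed round white plate, 36 mm across and 3 mm thick, on the lamp's top (upper face 49 mm above the counter), with a raised black bar 27 x 8 mm; origin at the centre of its underside, 108 mm from the turret's axis. The four plates swap places from run to run
- mark_dot: fixed round white plate, 36 mm across and 3 mm thick, on the lamp's top (upper face 49 mm above the counter), with a raised small black dot 10 mm across; origin at the centre of its underside, 108 mm from the turret's axis. The four plates swap places from run to run
- key (a joint): travel of the round lamp key in m: 0 when up, 0.006 when fully down; a spring of 5 N at full travel lifts it again
- key_top (a point): centre of the top face of the round key, 28 mm across, on a grey housing at the rear right corner of the lamp's top; pressed straight down
- saline: white saline bottle with a screw cap, 35 x 35 x 78 mm; loose bystander, origin at the centre of its underside
- oil_bottle: small brown oil bottle, 28 x 28 x 59 mm; loose bystander, origin at the centre of its underside
- slides_pack: small pale oblong box of slides, 32 x 82 x 27 mm; loose bystander, origin at the centre of its underside

How it is judged:
By the outcome, as a careful person would: the job done as asked, in the order asked, and still so for the second after the job is handed in, with the robot touching nothing.
It also fails if it takes over 53 s, if anything falls off the work surface, if the arm or the gripper's body presses on something with over 40 N, if the wrist force passes 120 N, or if a joint passes its speed limit or range.

ROBOT

A 6-joint arm with a two-finger parallel gripper is mounted at the origin on a cart in front of the work surface, level with it; the furniture and walls round the work are solid. World frame = base frame: x ahead of the robot, y to its left, z up, the work surface at z = 0. Lengths are in m, angles in rad, forces in N, time in s.
With the tool pointing down it reaches from about 0.225 to 0.875 m from the base axis. Payload 3.4 kg.
Tool frame: the origin (TCP) lies at the very end of the fingers, on their centre line; the grasp point (between the pads) lies 19 mm behind it; z points along the fingers, y is the direction in which the jaws open and shut (so a half turn about z gives the same grasp; the last joint's range is limited). The gripper opens to 85 mm and grips with 20 to 120 N. Pads are 22 mm wide; open, the fingers measure 114 mm over their backs; the gripper's body (76 mm by 85 mm) begins 54 mm behind the grasp point. The pads swing forward as they close: fully open they stand 13 mm farther back than shut.
Start: joints at [-1.362, 0.276, 1.505, -0, 1.361, -0.121], TCP at [0.186, -0.544, 0.231] pointing down, gripper open.
Joint ranges: [-2.89, 2.89], [-0.75, 2.08], [0.22, 2.7], [-1.18, 4.32], [0.11, 2.71], [-2.7, 2.7]. Speed limits (rad/s): [2.57, 2.57, 3.14, 3.14, 3.14, 3.14].

INTERFACE

Orientations are given as a unit quaternion [w, x, y, z].
In Python, from rig import telemetry, cams, sign_off, spotter gives the robot as it stands.
- The arm moves only by the tool servo_tool, never from a script. Its argument "steps" is a list of rows, each a list of 6 numbers: the shift along the tool's x, y, z in mm, then the turn, a rotation vector about the tool's x, y, z in degrees. In form: [[x, y, z, ax, ay, az], ...]. A call has 1 to 8 rows; each row is the pose to reach, as a shift and turn from the pose commanded when the call began, along the tool's axes at that moment; what a row does not reach only later rows make up. A row lasts 1/10 s, in which the tool goes at most 50 mm and 8.59 degrees, less where a joint would pass 70% of its speed; a pose out of reach is approached as far as the arm can. A call with a gripper value outside its range is refused whole. "hand" is the closure in counts, from 0 (fully open) to 255 (shut), set as the call begins (left out, the last holds). The fingers move at their own pace and stop on an object; "grip_force" is the grip in N (left out, the last holds). Time passes only in rows, so rows that repeat a pose let the fingers close. It gives the time, the measured TCP pose, the force and the opening at its end, in the units of the state.
- telemetry.get_state(): the state, without advancing time (a new reading comes with each control period).
- cams.get_image(name): name is "side" or "top"; returns (picture, depth): 400x640x3 uint8, red, green, blue; 400x640 float32, m along the optical axis (not along the pixel's ray), 0 where there is no reading.
- cams.camera_model(name): a dict with "camera_matrix" (3x3 intrinsics, pixels), "D" ([k1, k2, p1, p2, k3] as OpenCV has them; the pictures are not rectified), "origin" and "rotation" of the camera in the world. Camera axes: x right, y up, looking along -z (the intrinsics and any distortion apply to the point x, -y, -z); pixel columns grow to the right and rows downward; lengths in m; the calibration is good to about 2 mm. A picture is of the moment at which its call begins. camera_model takes no time and is no camera call.
- sign_off(): hands the job in, once; it reports no verdict.
Trained networks look in the newest picture that a camera, given by its name, has taken for a name from the list of things; names that differ only in an ending like _2 or _b are one class to them, and where a whole thing is asked for, a point or a joint stands for the part that bears it (a point fixed in the world has none). Each returns a list of dicts, best first, with "conf" (0 to 1); they miss things now and then, are a little off and sometimes report something else, mostly with a low value. They report only what shows in the picture. A call takes as long as a camera call.
- spotter.outline_of(query, camera): "region" (400x640 bool, what is visible of it) and "rect" ([left, top, width, height] in pixels, round what is visible of it).
The state is a dict: "clock": time; "qpos": joint angles; "qd": joint speeds; "effort": joint torques, N m; "position": TCP position; "ee_rot": TCP orientation; "contact_force": force on the tool from outside, world axes, zero at the start; "moment": the same for the moment, N m; "width": finger opening in m.
Only numpy, scipy, OpenCV 4.12 (cv2) and the standard library are available. Lean on these libraries where they do the work, as an engineer would, in place of code of your own. Each camera call takes 0.05 s, during which the arm holds its last target.

## Working session

There is one attempt and no reset: what is moved stays moved. The work goes in short steps, Python scripts to look and compute and a tool call to move; the robot and the scene stay as the last step left them, time stands still between calls to the robot, and variables do not carry over. Pictures are saved under pics/ and viewed, and the job is handed in when it is done.

Besides the shell and the picture viewer there is one more tool, called after "Emit:" as a command line: name --pt "numbers of a row" for each row, then --argument value for the rest. servo_tool: Moves the arm, as the interface text tells. Its arguments: {"type":"object","properties":{"steps":{"type":"array","items":{"type":"array","items":{"type":"number"}}},"hand":{"type":"number"},"grip_force":{"type":"number"}},"required":["steps"]}

```bash
ls; mkdir -p pics
python3 - <<'E'
from rig import telemetry,cams
import cv2,numpy as np
for n in ["side","top"]:
    im,d=cams.get_image(n); cv2.imwrite(f"pics/{n}0.png",im[:,:,::-1]); m=cams.camera_model(n); print(n,m)
    np.savez(f"{n}0.npz",im=im,d=d)
print(telemetry.get_state())
E
```

```text
pics
side {'camera_matrix': array([[373.85616237,   0.        , 314.98603998],
       [  0.        , 373.85616237, 198.29918169],
       [  0.        ,   0.        ,   1.        ]]), 'D': array([-0.03364486,  0.        ,  0.        ,  0.        ,  0.        ]), 'origin': array([0.93939661, 0.26444201, 0.8611941 ]), 'rotation': array([0.50541483, 0.13784096, 0.2140313 , 0.8244673 ])}
top {'camera_matrix': array([[425.20400067,   0.        , 317.6193703 ],
       [  0.        , 425.20400067, 203.35277331],
       [  0.        ,   0.        ,   1.        ]]), 'D': array([0.01053059, 0.        , 0.        , 0.        , 0.        ]), 'origin': array([0.38778118, 0.07599478, 0.98691751]), 'rotation': array([-0.69575794, -0.06284069,  0.06668575,  0.71240785])}
{'clock': 0.1, 'qpos': array([-1.36202696e+00,  2.76545082e-01,  1.50598899e+00, -1.23505055e-05,
        1.36069569e+00, -1.20990424e-01]), 'qd': array([-0.000605  ,  0.00070658, -0.00186911,  0.00028025,  0.00025244,
       -0.00032147]), 'effort': array([ 1.01071390e-03, -4.17701232e+01, -2.46404797e+01, -3.12144011e-04,
        5.87145900e-03,  6.58982628e-06]), 'position': array([ 0.18609414, -0.54356809,  0.2305256 ]), 'ee_rot': array([-8.17503105e-04,  9.86437533e-01,  1.64135078e-01, -4.19470591e-05]), 'contact_force': array([0.39958052, 0.03996555, 0.58456743]), 'moment': array([-0.03331019, -0.00304153,  0.01132977]), 'width': 0.08558026829348979}
```

View pics/side0.png

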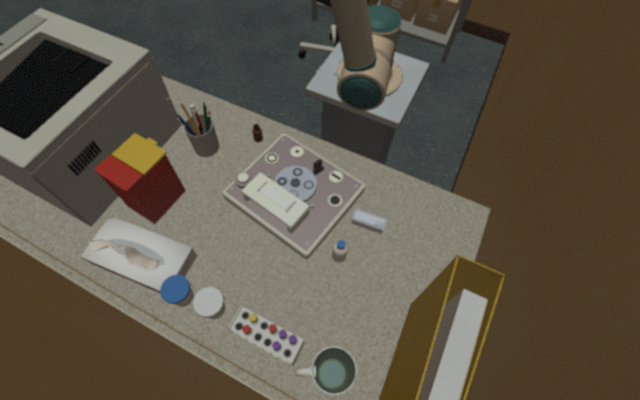

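View pics/top0.png

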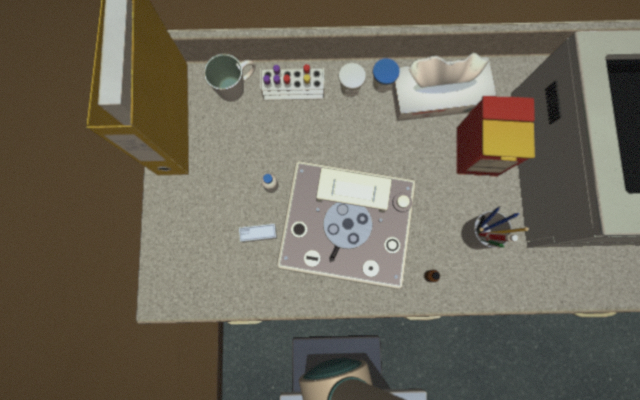

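The top view shows the lamp centred near (348,224), its tab near (336,253), the plates at (299,229), (312,258), (371,268) and (392,245), and the key near (402,202). The ring looks to be at (392,245). I'll zoom in and measure.

```bash
cat > h.py <<'E'
import numpy as np,cv2
from scipy.spatial.transform import Rotation as R
from rig import telemetry,cams,spotter
def mdl(n):
    m=cams.camera_model(n); q=m['rotation']; return m,R.from_quat([q[1],q[2],q[3],q[0]]).as_matrix()
def ray(n,u,v):
    m,Rm=mdl(n); p=cv2.undistortPoints(np.array([[[u,v]]],float),m['camera_matrix'],m['D'])[0,0]
    return m['origin'],Rm@np.array([p[0],-p[1],-1.])
def atz(n,u,v,z):
    o,r=ray(n,u,v); return o+r*(z-o[2])/r[2]
def proj(n,P):
    m,Rm=mdl(n); c=Rm.T@(np.array(P,float)-m['origin']); c=c*[1,-1,-1]
    return cv2.projectPoints(c.reshape(1,1,3),np.zeros(3),np.zeros(3),m['camera_matrix'],m['D'])[0].ravel()
def cloud(n,d,mask):
    m,Rm=mdl(n); v,u=np.nonzero(mask&(d>0)); p=cv2.undistortPoints(np.stack([u,v],1).astype(float)[:,None],m['camera_matrix'],m['D'])[:,0]
    z=d[v,u]; return m['origin']+(np.c_[p[:,0],-p[:,1],-np.ones(len(z))]*z[:,None])@Rm.T
E
python3 - <<'E'
from h import *
hz={'mark_ring':.049,'mark_disc':.049,'mark_bar':.049,'mark_dot':.049,'key_top':None,'tab':.097,'turret':None,'lamp':.046,'saline':None,'oil_bottle':None,'slides_pack':None}
for n in ['top','side']:
  im,d=cams.get_image(n)
  for k in hz:
    for r in spotter.outline_of(k,n)[:2]:
        reg=r['region']; v,u=np.nonzero(reg); c=cloud(n,d,reg)
        z=hz[k] or np.median(c[:,2])
        print(n,k,round(r['conf'],2),r['rect'],'cen',u.mean().round(1),v.mean().round(1),'atz',atz(n,u.mean(),v.mean(),z).round(4),'med',np.median(c,0).round(4),'zmax',np.percentile(c[:,2],95).round(4))
  if n=='top': x0,y0,x1,y1=270,150,450,295
  else: x0,y0,x1,y1=210,120,390,265
  cv2.imwrite(f'pics/{n}z.png',cv2.resize(im[y0:y1,x0:x1,::-1],None,fx=4,fy=4,interpolation=cv2.INTER_CUBIC))
E
```

```text
top mark_ring 0.55 [385.7, 238.7, 16.5, 15.1] cen 391.5 245.0 atz [ 0.4645 -0.0917  0.049 ] med [ 0.4644 -0.0915  0.0497] zmax 0.0529
top mark_disc 0.78 [290.1, 221.8, 13.9, 17.3] cen 298.1 229.3 atz [0.5043 0.1134 0.049 ] med [0.5046 0.1135 0.0501] zmax 0.0527
top mark_bar 0.76 [302.0, 250.9, 18.5, 17.0] cen 311.7 258.1 atz [0.4401 0.0847 0.049 ] med [0.44   0.0842 0.0491] zmax 0.052
top mark_bar 0.69 [291.3, 223.1, 14.0, 15.4] cen 298.1 229.1 atz [0.5046 0.1134 0.049 ] med [0.5046 0.1135 0.0501] zmax 0.0527
top mark_dot 0.53 [361.8, 258.3, 17.8, 19.0] cen 370.1 268.1 atz [ 0.4153 -0.0423  0.049 ] med [ 0.4155 -0.0421  0.0493] zmax 0.0522
top key_top 0.57 [398.1, 195.4, 10.1, 12.9] cen 402.7 200.6 atz [ 0.5602 -0.1188  0.0669] med [ 0.5599 -0.1187  0.0669] zmax 0.0697
top key_top 0.4 [277.2, 161.8, 136.4, 124.8] cen 347.3 223.2 atz [0.5156 0.0038 0.0472] med [0.5176 0.0052 0.0472] zmax 0.0906
top tab 0.59 [319.8, 204.6, 50.5, 52.6] cen 346.3 226.4 atz [0.502  0.0099 0.097 ] med [0.5078 0.0085 0.0614] zmax 0.0674
top turret 0.66 [323.2, 200.4, 47.8, 58.9] cen 346.4 226.4 atz [0.5065 
[... 1013 characters left out ...]
atz [ 0.4204 -0.0435  0.049 ] med [ 0.4193 -0.0435  0.0477] zmax 0.0504
side tab 0.98 [278.6, 162.6, 43.0, 37.1] cen 299.3 181.1 atz [0.5247 0.0218 0.097 ] med [0.5079 0.0131 0.0603] zmax 0.0676
side turret 0.7 [279.6, 159.2, 44.6, 43.9] cen 299.4 180.2 atz [0.5023 0.0091 0.0604] med [0.5058 0.0128 0.0604] zmax 0.082
side lamp 0.58 [224.7, 137.1, 138.9, 121.4] cen 293.2 195.5 atz [0.5416 0.0119 0.046 ] med [0.5542 0.0191 0.0458] zmax 0.0895
side saline 0.76 [332.6, 240.8, 14.5, 22.8] cen 339.2 250.5 atz [0.6259 0.1784 0.0545] med [0.6266 0.1785 0.0545] zmax 0.0786
side slides_pack 0.55 [351.0, 208.3, 33.0, 25.1] cen 367.4 221.0 atz [0.5117 0.2046 0.0253] med [0.5118 0.2048 0.0253] zmax 0.028
```

```bash
ls pics
```

```text
side0.png
sidez.png
top0.png
topz.png
```

View pics/topz.png

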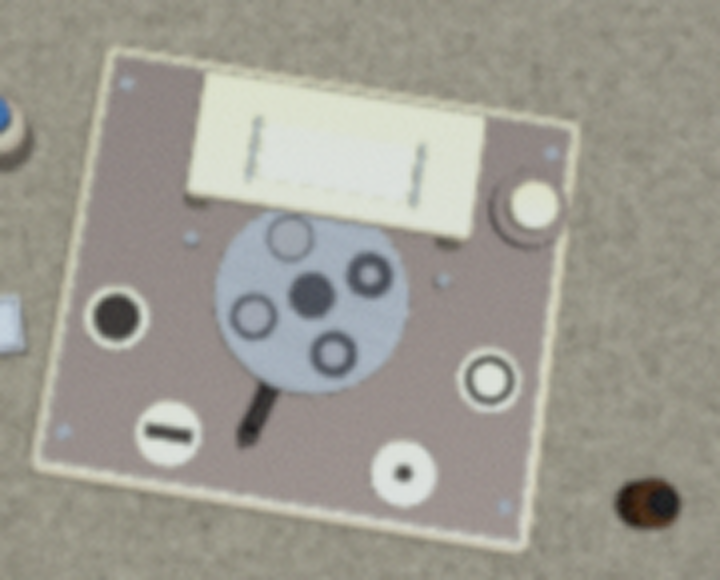

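View pics/sidez.png

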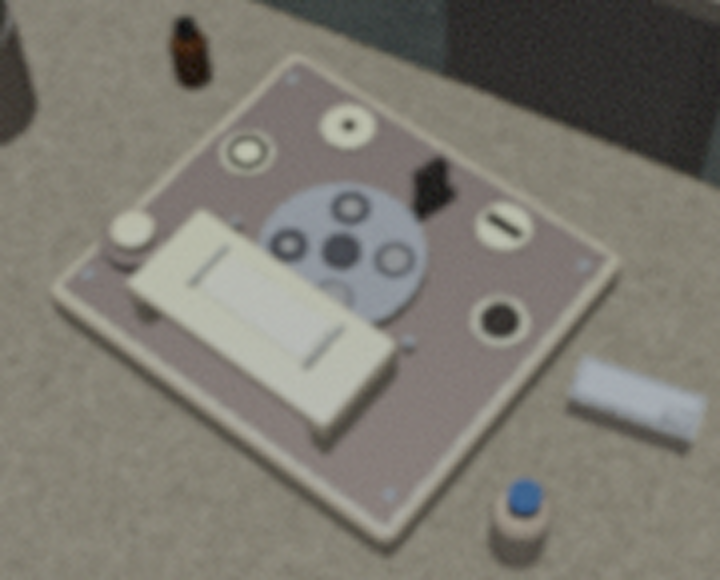

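The ring plate is the right-hand one, at the 75° position. It sits at top px (391.5,245) and shows as an open circle in both views. Next I'll fit the lamp frame from the four plates in each camera.

```bash
cat > fit.py <<'E'
from h import *
from scipy.optimize import least_squares
A=np.radians([75,37,-37,-75]) # ring,dot,bar,disc
def z2(n,p,x0,y0): return ((p[0]+.5)/4-.5+x0,(p[1]+.5)/4-.5+y0)
top=[z2('top',p,270,150) for p in [(489,380),(403,473),(168,433),(117,317)]]
side=[z2('side',p,210,120) for p in [(246,152),(348,126),(503,226),(499,321)]]
def model(p): 
    th=p[2]+np.pi+A; return np.c_[p[0]+.108*np.cos(th),p[1]+.108*np.sin(th)]
if __name__=='__main__':
  for n,px in [('top',top),('side',side)]:
    W=np.array([atz(n,u,v,.049)[:2] for u,v in px])
    s=least_squares(lambda p:(model(p)-W).ravel(),[.5,0,0])
    print(n,s.x.round(4),'deg',np.degrees(s.x[2]).round(2)); print((W-model(s.x)).round(4).tolist(),'ring',model(s.x)[0])
  for p,z in [((533,205),.067)]: 
    for z in (.062,.067,.07): print('keytop',atz('top',*z2('',p,270,150),z))
  for z in (.062,.067,.07): print('keyside',atz('side',*z2('',(132,224),210,120),z))
  for n in ['top','side']:
    d=np.load(n+'0.npz')['d']
    u,v=z2('',(533,205),270,150) if n=='top' else z2('',(132,224),210,120)
    m=np.zeros(d.shape,bool); m[int(v)-1:int(v)+3,int(u)-1:int(u)+3]=1
    print(n,'keyz',np.median(cloud(n,d,m),0))
    # counter plane z check
    if n=='top': m[:]=0; m[290:305,300:420]=1
    else: m[:]=0; m[270:300,240:300]=1
    print('counter',np.median(cloud(n,d,m)[:,2]))
  # tab points z>.08 near turret
  for n in ['top','side']:
    d=np.load(n+'0.npz')['d']; m=np.zeros(d.shape,bool)
    if n=='top': m[235:270,320:350]=1
    else: m[155:178,305:330]=1
    c=cloud(n,d,m); c=c[c[:,2]>.075]; print(n,'tab',len(c),c.mean(0).round(4),c[:,2].max())
E
python3 fit.py
```

```text
top [ 0.5128  0.0043 -0.1923] deg -11.02
[[-0.0, 0.0001], [0.0002, 0.0001], [0.0, 0.0002], [-0.0002, -0.0004]] ring [ 0.46541338 -0.09271539]
side [ 0.515   0.0025 -0.1912] deg -10.96
[[0.0001, -0.0], [-0.0, 0.0004], [-0.0001, -0.0004], [0.0, -0.0001]] ring [ 0.46772098 -0.09462086]
keytop [ 0.56047521 -0.12007853  0.062     ]
keytop [ 0.55954164 -0.11901858  0.067     ]
keytop [ 0.55898151 -0.11838261  0.07      ]
keyside [ 0.55693506 -0.12509703  0.062     ]
keyside [ 0.55932785 -0.12265996  0.067     ]
keyside [ 0.56076353 -0.12119771  0.07      ]
top keyz [ 0.56043806 -0.11784573  0.06781808]
counter 0.0002257539260019925
side keyz [ 0.55854578 -0.12381332  0.0656751 ]
counter -0.0007166979758103653
top tab 63 [0.4495 0.0366 0.0954] 0.10043770208204972
side tab 65 [0.455  0.0348 0.0895] 0.09785329557153477
```

Both cameras agree on the lamp to about 3 mm, and the residuals are below 0.5 mm. Next is a small planner that turns world poses (x, y, z, yaw) into rows, plus a refined tab angle.

```bash
cat > plan.py <<'E'
import numpy as np,sys
from rig import telemetry
from scipy.spatial.transform import Rotation as R
C=np.array([.5139,.0034]); YAW=-11.0
def cur():
    s=telemetry.get_state(); q=s['ee_rot']; M=R.from_quat([q[1],q[2],q[3],q[0]]).as_matrix()
    return s['position'],np.degrees(np.arctan2(M[1,0],M[0,0])),s,M
def rows(poses):
    p,ph,s,M=cur(); out=[]
    for x,y,z,f in poses:
        d=M.T@((np.array([x,y,z])-p)*1000); a=-((f-ph+180)%360-180)
        out.append([round(float(v)) for v in d]+[0,0,round(float(a))])
    print('now',p.round(4),'yaw',round(ph,2),'t',s['clock'],'F',s['contact_force'].round(2),'w',round(s['width'],4)); print(out)
def push(th,g,z,r=.070):
    t=np.radians(th); e=np.array([np.cos(t),np.sin(t)]); n=np.array([-e[1],e[0]])
    c=C+r*e-(.016+g)*n; return c[0],c[1],z,th-90
E
python3 - <<'E'
from plan import *; from h import *
for n in ['top','side']:
    d=np.load(n+'0.npz')['d']; m=np.zeros(d.shape,bool)
    if n=='top': m[235:270,320:350]=1
    else: m[155:178,305:330]=1
    c=cloud(n,d,m); c=c[c[:,2]>(.088 if n=='side' else .092)]
    C0=np.array([.5128,.0043]) if n=='top' else np.array([.515,.0025])
    v=c[:,:2].mean(0)-C0; print(n,len(c),np.degrees(np.arctan2(v[1],v[0])),np.hypot(*v))
th=153
print(push(th,.02,.2))
P=push(th,.018,.2)
p,ph,_,_=cur()
a=np.linspace(0,1,17)[1:]
poses=[(p[0]+(P[0]-p[0])*t,p[1]+(P[1]-p[1])*t,.25,ph+(P[3]-ph)*t) for t in a]
rows(poses[:8])
E
```

```text
top 56 153.1360191419346 0.07084014692114922
side 43 152.41936204072962 0.06856186150873896
(np.float64(0.467873201297438), np.float64(0.06725556985254952), 0.2, 63)
now [ 0.1862 -0.544   0.2313] yaw 18.9 t 1.3 F [ 0.35 -0.19  0.66] w 0.0856
[[29, -30, -19, 0, 0, -3], [58, -61, -19, 0, 0, -6], [87, -91, -19, 0, 0, -8], [116, -121, -19, 0, 0, -11], [145, -152, -19, 0, 0, -14], [174, -182, -19, 0, 0, -17], [203, -213, -19, 0, 0, -19], [232, -243, -19, 0, 0, -22]]
```

Emit:
servo_tool --pt "29 -30 -19 0 0 -3" --pt "58 -61 -19 0 0 -6" --pt "87 -91 -19 0 0 -8" --pt "116 -121 -19 0 0 -11" --pt "145 -152 -19 0 0 -14" --pt "174 -182 -19 0 0 -17" --pt "203 -213 -19 0 0 -19" --pt "232 -243 -19 0 0 -22" --hand 255 --grip_force 30

```text
clock: 2.1
position: [0.3274, -0.2374, 0.2505]
ee_rot: [0.0, 0.937, 0.35, 0.0]
contact_force: [0.5, -0.2, 0.3]
width: 0.0001
```

Run:
```python
from plan import *
P=push(153,.018,.2)
p,ph,_,_=cur()
a=np.linspace(0,1,8)[1:]; a=list(a)+[1]
rows([(p[0]+(P[0]-p[0])*t,p[1]+(P[1]-p[1])*t,.25-.09*t,ph+(P[3]-ph)*t) for t in a])
```

```text
now [ 0.3274 -0.2374  0.2505] yaw 40.97 t 2.1 F [ 0.55 -0.23  0.34] w 0.0001
[[43, -20, 13, 0, 0, -3], [87, -39, 26, 0, 0, -6], [130, -59, 39, 0, 0, -9], [174, -78, 52, 0, 0, -13], [217, -98, 65, 0, 0, -16], [261, -118, 78, 0, 0, -19], [304, -137, 90, 0, 0, -22], [304, -137, 90, 0, 0, -22]]
```

Emit:
servo_tool --pt "43 -20 13 0 0 -3" --pt "87 -39 26 0 0 -6" --pt "130 -59 39 0 0 -9" --pt "174 -78 52 0 0 -13" --pt "217 -98 65 0 0 -16" --pt "261 -118 78 0 0 -19" --pt "304 -137 90 0 0 -22" --pt "304 -137 90 0 0 -22"

```text
clock: 2.9
position: [0.4684, 0.0684, 0.159]
ee_rot: [-0.001, 0.851, 0.525, 0.0]
contact_force: [-1.5, -0.8, 0.0]
width: -0.0
```

Run:
```python
from plan import *; from h import *
P=push(153,.018,.073)
rows([(P[0],P[1],z,P[3]) for z in (.14,.12,.10,.085,.073,.073)])
for n in ['top','side']:
  im,d=cams.get_image(n); x0,y0=(260,150) if n=='top' else (210,80)
  print(n,proj(n,cur()[0]))
  cv2.imwrite(f'pics/{n}1.png',cv2.resize(im[y0:y0+145,x0:x0+190,::-1],None,fx=4,fy=4,interpolation=cv2.INTER_CUBIC))
```

```text
now [0.4684 0.0684 0.159 ] yaw 63.28 t 2.9 F [-1.46 -0.77  0.05] w -0.0
[[-3, 0, 19, 0, 0, 0], [-3, 0, 39, 0, 0, 0], [-3, 0, 59, 0, 0, 0], [-3, 0, 74, 0, 0, 0], [-3, 0, 86, 0, 0, 0], [-3, 0, 86, 0, 0, 0]]
top [320.42838528 240.60366471]
side [326.65624142 154.91609426]
```

View pics/top1.png

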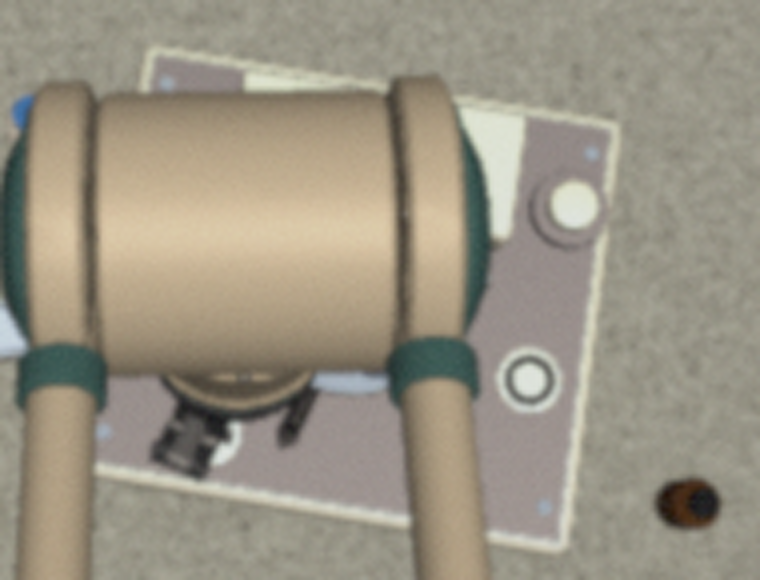

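View pics/side1.png

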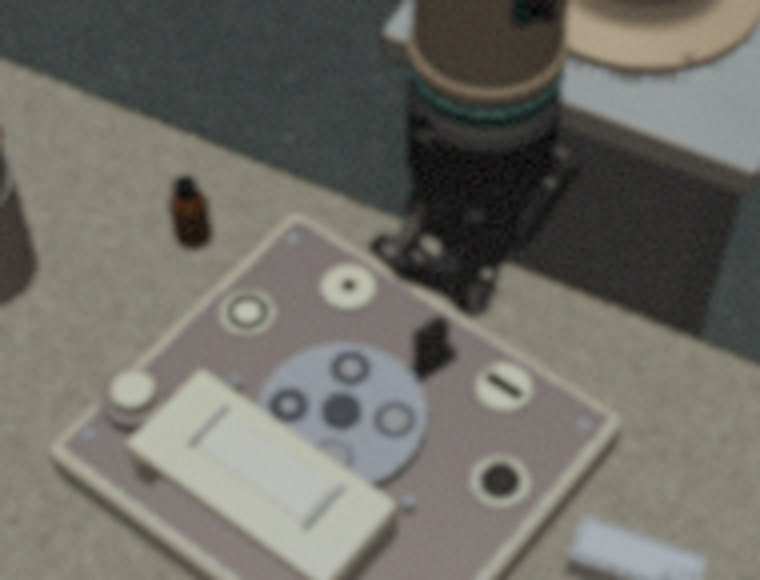

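Run:
```python
from plan import *; from h import *
im,d=cams.get_image('side')
p,ph,_,M=cur()
m=np.zeros(d.shape,bool); m[80:170,290:370]=1
c=(cloud('side',d,m)-p)@M*1000
for a in range(-100,20,10):
    s=c[(c[:,2]>=a)&(c[:,2]<a+10)&(np.abs(c[:,:2]).max(1)<120)]
    if len(s)>3: print(a,len(s),'x',np.percentile(s[:,0],[3,97]).round(),'y',np.percentile(s[:,1],[3,97]).round())
z=im[110:165,295:370,::-1].astype(float); z=np.clip(z*2.5,0,255).astype(np.uint8)
cv2.imwrite('pics/grip1.png',cv2.resize(z,None,fx=9,fy=9,interpolation=cv2.INTER_CUBIC))
```

```text
-100 157 x [-7. 21.] y [-57.  61.]
-90 134 x [-6. 18.] y [-54.  63.]
-80 97 x [ 5. 19.] y [-48.  51.]
-70 84 x [ 6. 18.] y [-41.  45.]
-60 104 x [-7. 14.] y [-34.  35.]
-50 46 x [ 7. 15.] y [-25.  30.]
-40 22 x [ 7. 13.] y [-6. 15.]
-30 25 x [ 5. 13.] y [-11.  15.]
-20 30 x [-1. 12.] y [-10.  16.]
-10 19 x [ 5. 13.] y [-7. 14.]
```

View pics/grip1.png

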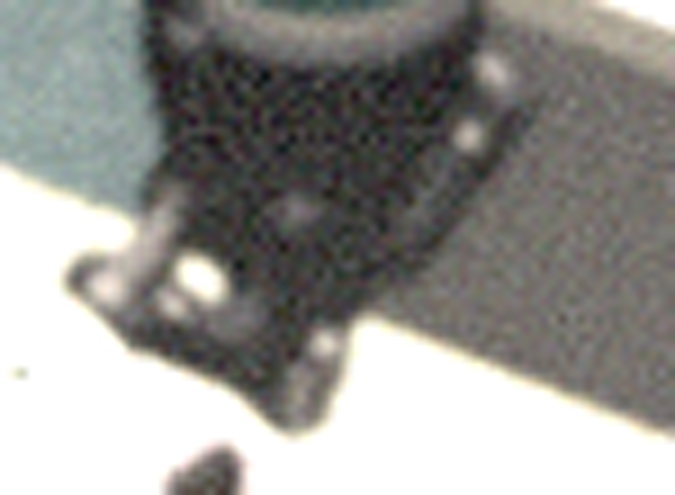

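Measured finger section is about ±12 mm in x and ±15 mm in y up to 45 mm above the tip, as expected. Descending beside the tab.

Emit:
servo_tool --pt "-3 0 19 0 0 0" --pt "-3 0 39 0 0 0" --pt "-3 0 59 0 0 0" --pt "-3 0 74 0 0 0" --pt "-3 0 86 0 0 0" --pt "-3 0 86 0 0 0"

```text
clock: 3.65
position: [0.4643, 0.0592, 0.0735]
ee_rot: [-0.001, 0.854, 0.52, -0.001]
contact_force: [0.0, 0.2, 0.6]
width: -0.0003
```

Run:
```python
from plan import *
rows([push(153,g,.073) for g in (.013,.009,.005,.002,0)]+[push(t,0,.073) for t in (155,158,161)])
```

```text
now [0.4643 0.0592 0.0735] yaw 62.73 t 3.65 F [0.05 0.22 0.63] w -0.0003
[[2, 0, 1, 0, 0, 0], [-2, 0, 1, 0, 0, 0], [-6, 0, 1, 0, 0, 0], [-9, 0, 1, 0, 0, 0], [-11, 0, 1, 0, 0, 0], [-14, -1, 1, 0, 0, -2], [-17, -2, 1, 0, 0, -5], [-21, -2, 1, 0, 0, -8]]
```

The measured pose lags the commanded one while the arm moves, so I'll let it settle before planning contact.

Emit:
servo_tool --pt "0 0 0 0 0 0" --pt "0 0 0 0 0 0" --pt "0 0 0 0 0 0"

```text
clock: 3.95
position: [0.4664, 0.0605, 0.0752]
ee_rot: [0.001, 0.853, 0.521, 0.001]
contact_force: [0.0, 0.0, 0.6]
width: -0.0001
```

Run:
```python
from plan import *
rows([push(153,g,.073) for g in (.009,.005,.002,0)]+[push(t,0,.073) for t in (156,159,162,162)])
```

```text
now [0.4664 0.0605 0.0752] yaw 62.86 t 3.95 F [0.01 0.02 0.56] w -0.0001
[[-4, -2, 2, 0, 0, 0], [-8, -2, 2, 0, 0, 0], [-11, -2, 2, 0, 0, 0], [-13, -2, 2, 0, 0, 0], [-17, -2, 2, 0, 0, -3], [-21, -3, 2, 0, 0, -6], [-24, -3, 2, 0, 0, -9], [-24, -3, 2, 0, 0, -9]]
```

Emit:
servo_tool --pt "-4 -2 2 0 0 0" --pt "-8 -2 2 0 0 0" --pt "-11 -2 2 0 0 0" --pt "-13 -2 2 0 0 0" --pt "-17 -2 2 0 0 -3" --pt "-21 -3 2 0 0 -6" --pt "-24 -3 2 0 0 -9" --pt "-24 -3 2 0 0 -9"

```text
clock: 4.75
position: [0.4521, 0.0407, 0.0723]
ee_rot: [0.0, 0.81, 0.587, 0.0]
contact_force: [-0.4, -0.0, -1.2]
width: -0.0003
```

Emit:
servo_tool --pt "0 0 0 0 0 0" --pt "0 0 0 0 0 0"

```text
clock: 4.95
position: [0.4522, 0.0408, 0.0723]
ee_rot: [0.0, 0.81, 0.587, -0.0]
contact_force: [-0.2, -0.2, 0.2]
width: -0.0002
```

Run:
```python
from plan import *; from h import *
rows([push(t,0,.073) for t in (165,168,171,174,177,180,183,183)])
for n in ['top','side']:
  im,d=cams.get_image(n); x0,y0=(260,150) if n=='top' else (210,80)
  cv2.imwrite(f'pics/{n}2.png',cv2.resize(im[y0:y0+145,x0:x0+190,::-1],None,fx=4,fy=4,interpolation=cv2.INTER_CUBIC))
```

```text
now [0.4522 0.0408 0.0723] yaw 71.86 t 4.95 F [-0.15 -0.2   0.19] w -0.0002
[[-4, -1, -1, 0, 0, -3], [-8, -1, -1, 0, 0, -6], [-12, -1, -1, 0, 0, -9], [-15, -2, -1, 0, 0, -12], [-19, -1, -1, 0, 0, -15], [-23, -1, -1, 0, 0, -18], [-27, -1, -1, 0, 0, -21], [-27, -1, -1, 0, 0, -21]]
```

View pics/side2.png

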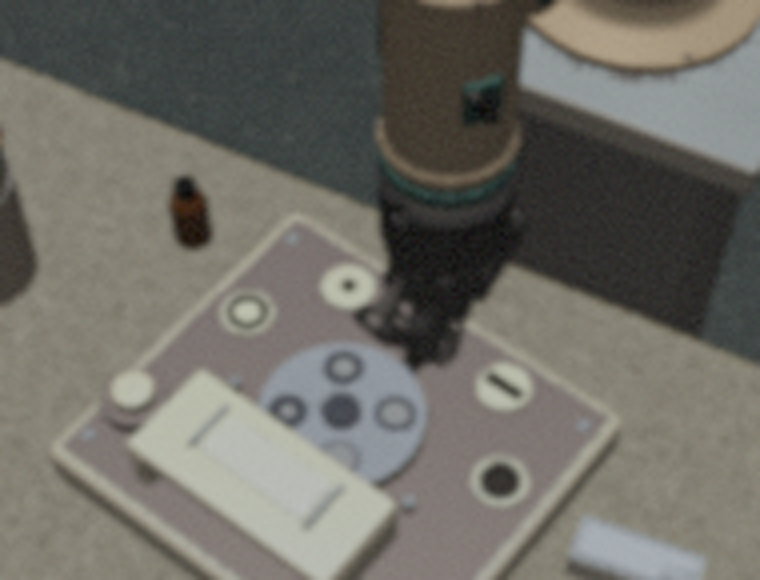

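The tab is behind the fingers, and the disc's rings have shifted slightly, so the turret is turning. Continuing.

Emit:
servo_tool --pt "-4 -1 -1 0 0 -3" --pt "-8 -1 -1 0 0 -6" --pt "-12 -1 -1 0 0 -9" --pt "-15 -2 -1 0 0 -12" --pt "-19 -1 -1 0 0 -15" --pt "-23 -1 -1 0 0 -18" --pt "-27 -1 -1 0 0 -21" --pt "-27 -1 -1 0 0 -21"

```text
clock: 5.85
position: [0.4428, 0.0154, 0.0732]
ee_rot: [0.0, 0.689, 0.724, -0.0]
contact_force: [-0.4, 0.3, 0.3]
width: -0.0002
```

Emit:
servo_tool --pt "0 0 0 0 0 0" --pt "0 0 0 0 0 0"

```text
clock: 6.05
position: [0.4429, 0.0156, 0.0733]
ee_rot: [0.0, 0.689, 0.725, -0.0]
contact_force: [-0.1, -0.3, -0.7]
width: 0.0
```

Run:
```python
from plan import *
rows([push(t,0,.073) for t in (186,189,192,195,198,201,204,204)])
```

```text
now [0.4429 0.0156 0.0733] yaw 92.86 t 6.05 F [-0.11 -0.29 -0.7 ] w 0.0
[[-4, 0, 0, 0, 0, -3], [-7, -1, 0, 0, 0, -6], [-11, -1, 0, 0, 0, -9], [-15, -1, 0, 0, 0, -12], [-19, -1, 0, 0, 0, -15], [-22, -1, 0, 0, 0, -18], [-26, -1, 0, 0, 0, -21], [-26, -1, 0, 0, 0, -21]]
```

Emit:
servo_tool --pt "-4 0 0 0 0 -3" --pt "-7 -1 0 0 0 -6" --pt "-11 -1 0 0 0 -9" --pt "-15 -1 0 0 0 -12" --pt "-19 -1 0 0 0 -15" --pt "-22 -1 0 0 0 -18" --pt "-26 -1 0 0 0 -21" --pt "-26 -1 0 0 0 -21"

```text
clock: 6.85
position: [0.443, -0.0105, 0.0732]
ee_rot: [-0.0, 0.546, 0.838, -0.0]
contact_force: [-0.6, 0.3, -0.3]
width: -0.0001
```

Emit:
servo_tool --pt "0 0 0 0 0 0" --pt "0 0 0 0 0 0"

```text
clock: 7.05
position: [0.4432, -0.0104, 0.0733]
ee_rot: [0.0, 0.546, 0.838, -0.0]
contact_force: [-0.7, 0.0, 0.2]
width: 0.0004
```

Run:
```python
from plan import *; from h import *
rows([push(t,0,.073) for t in (207,210,213,216,219,222,225,225)])
for n in ['top','side']:
  im,d=cams.get_image(n); x0,y0=(260,150) if n=='top' else (210,80)
  cv2.imwrite(f'pics/{n}3.png',cv2.resize(im[y0:y0+145,x0:x0+190,::-1],None,fx=4,fy=4,interpolation=cv2.INTER_CUBIC))
```

```text
now [ 0.4432 -0.0104  0.0733] yaw 113.86 t 7.05 F [-0.75  0.    0.18] w 0.0004
[[-4, -1, 0, 0, 0, -3], [-8, -1, 0, 0, 0, -6], [-11, -1, 0, 0, 0, -9], [-15, -2, 0, 0, 0, -12], [-19, -1, 0, 0, 0, -15], [-23, -1, 0, 0, 0, -18], [-26, -1, 0, 0, 0, -21], [-26, -1, 0, 0, 0, -21]]
```

View pics/side3.png

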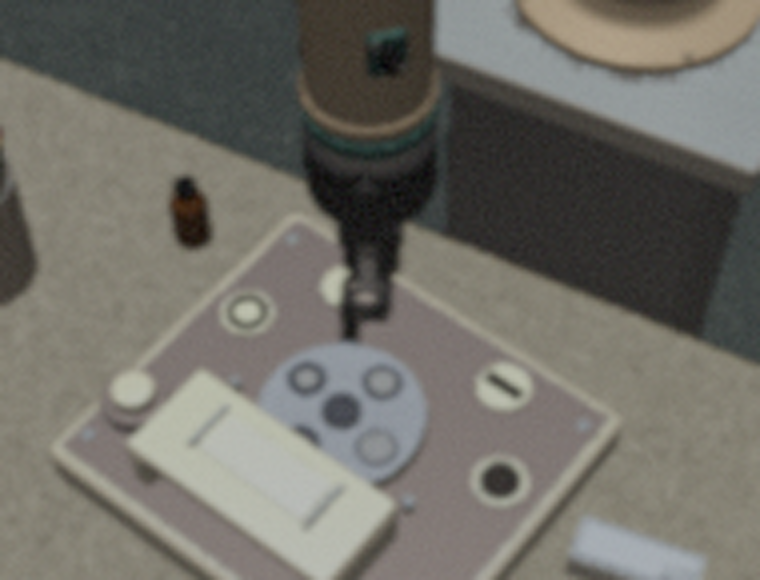

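The tab now shows at zoom (350,322), next to the dot plate, and the disc has clearly turned. Continuing.

Emit:
servo_tool --pt "-4 -1 0 0 0 -3" --pt "-8 -1 0 0 0 -6" --pt "-11 -1 0 0 0 -9" --pt "-15 -2 0 0 0 -12" --pt "-19 -1 0 0 0 -15" --pt "-23 -1 0 0 0 -18" --pt "-26 -1 0 0 0 -21" --pt "-26 -1 0 0 0 -21"

```text
clock: 7.95
position: [0.4525, -0.0346, 0.0731]
ee_rot: [-0.0, 0.384, 0.923, -0.0]
contact_force: [-0.6, -0.2, -0.4]
width: -0.0001
```

Emit:
servo_tool --pt "0 0 0 0 0 0" --pt "0 0 0 0 0 0"

```text
clock: 8.15
position: [0.4526, -0.0346, 0.0732]
ee_rot: [-0.0, 0.384, 0.923, -0.0]
contact_force: [-0.8, 0.7, 0.1]
width: 0.0001
```

Run:
```python
from plan import *
rows([push(t,0,.073) for t in (227,229,231,233,235,237,238,238)])
```

```text
now [ 0.4526 -0.0346  0.0732] yaw 134.86 t 8.15 F [-0.83  0.73  0.14] w 0.0001
[[-3, 0, 0, 0, 0, -2], [-5, -1, 0, 0, 0, -4], [-8, -1, 0, 0, 0, -6], [-10, -1, 0, 0, 0, -8], [-13, -1, 0, 0, 0, -10], [-15, -2, 0, 0, 0, -12], [-17, -2, 0, 0, 0, -13], [-17, -2, 0, 0, 0, -13]]
```

Emit:
servo_tool --pt "-3 0 0 0 0 -2" --pt "-5 -1 0 0 0 -4" --pt "-8 -1 0 0 0 -6" --pt "-10 -1 0 0 0 -8" --pt "-13 -1 0 0 0 -10" --pt "-15 -2 0 0 0 -12" --pt "-17 -2 0 0 0 -13" --pt "-17 -2 0 0 0 -13"

```text
clock: 8.95
position: [0.4632, -0.048, 0.0732]
ee_rot: [-0.0, 0.277, 0.961, 0.0]
contact_force: [-1.8, 1.5, -1.4]
width: -0.0001
```

Emit:
servo_tool --pt "0 0 0 0 0 0" --pt "0 0 0 0 0 0"

```text
clock: 9.15
position: [0.4632, -0.048, 0.0732]
ee_rot: [-0.0, 0.277, 0.961, -0.0]
contact_force: [-1.2, 0.8, -1.4]
width: 0.0003
```

Run:
```python
from plan import *; from h import *
rows([push(t,0,.073) for t in (240,242,243,244)])
for n in ['top','side']:
  im,d=cams.get_image(n); x0,y0=(280,165) if n=='top' else (230,110)
  np.savez(n+'4.npz',im=im,d=d)
  cv2.imwrite(f'pics/{n}4.png',cv2.resize(im[y0:y0+95,x0:x0+130,::-1],None,fx=6,fy=6,interpolation=cv2.INTER_CUBIC))
  for th in (230,238,244):
    t=np.radians(th); P=[C[0]+.07*np.cos(t),C[1]+.07*np.sin(t),.097]; print(n,th,(proj(n,P)-[x0,y0])*6)
```

```text
now [ 0.4632 -0.048   0.0732] yaw 147.88 t 9.15 F [-1.23  0.84 -1.38] w 0.0003
[[-2, 0, 0, 0, 0, -2], [-5, 0, 0, 0, 0, -4], [-6, -1, 0, 0, 0, -5], [-7, -1, 0, 0, 0, -6]]
top 230 [573.35651897 458.56397958]
top 238 [588.65154817 435.59463573]
top 244 [597.8710869 417.0938078]
side 230 [326.69072759 260.06624147]
side 238 [305.50994172 268.57841076]
side 244 [290.55522236 276.49733822]
```

View pics/side4.png

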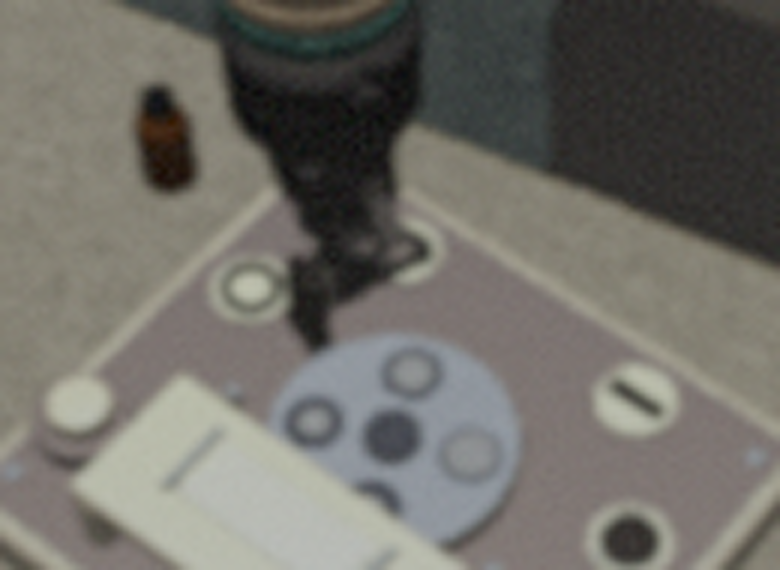

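View pics/top4.png

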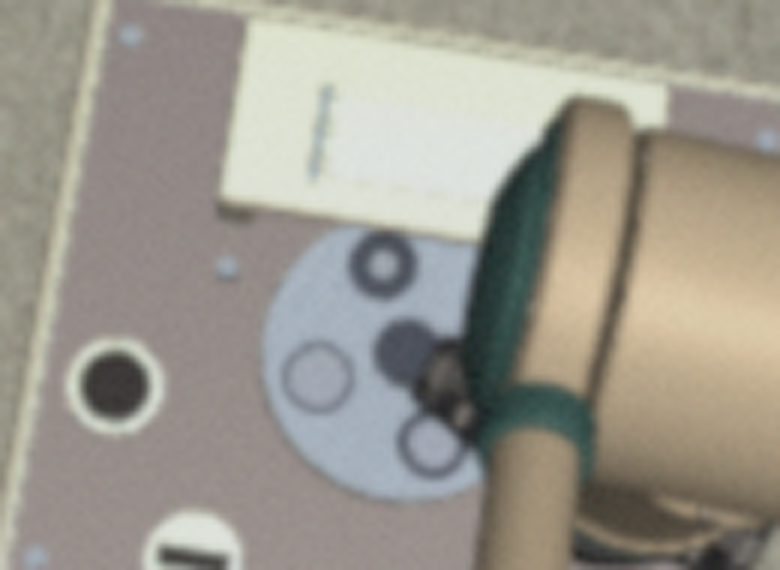

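Run:
```python
from h import *
def ang(n,p,f,x0,y0,C):
    w=atz(n,(p[0]+.5)/f-.5+x0,(p[1]+.5)/f-.5+y0,.0615)[:2]-C; return np.degrees(np.arctan2(w[1],w[0])),np.hypot(*w)
T=np.array([.5128,.0043]);S=np.array([.5150,.0025])
for a,b in [((370,274),(382,264)),((290,238),(318,377)),((254,316),(430,443))]:
    A=ang('top',a,4,270,150,T);B=ang('top',b,6,280,165,T);print('top',A,B,(B[0]-A[0])%360)
# side: thick (289,245) -> hidden ; initial rings sidez 4x off(210,120): (351,207),(289,245),(394,260); now 6x off(230,110): 
for a,b in [((394,260),(412,372)),((351,207),(315,422)),]:
    A=ang('side',a,4,210,120,S);B=ang('side',b,6,230,110,S);print('side',A,B,(B[0]-A[0])%360)
```

```text
top (np.float64(-70.89048384150321), np.float64(0.034417252113885154)) (np.float64(13.824509832303391), np.float64(0.034526039161383894)) 84.7149936738066
top (np.float64(18.412928010152253), np.float64(0.03411742029144207)) (np.float64(103.22225594867162), np.float64(0.03398016672447204)) 84.80932793851936
top (np.float64(108.11751689941302), np.float64(0.033642485519681124)) (np.float64(-168.1718757528317), np.float64(0.033568641491641606)) 83.71060734775529
side (np.float64(107.89947679063394), np.float64(0.03425826934756493)) (np.float64(-166.87554630815518), np.float64(0.034680616233831826)) 85.22497690121088
side (np.float64(-163.02723338162878), np.float64(0.034831076437983347)) (np.float64(-77.54894871491103), np.float64(0.03308874562378832)) 85.47828466671774
```

The disc rings give a turret angle of about 237.9° in world, and the tool model gives 238°. The target is 244.0°.

Emit:
servo_tool --pt "-1 0 0 0 0 -1" --pt "-3 0 0 0 0 -2" --pt "-4 0 0 0 0 -3" --pt "-5 -1 0 0 0 -4" --pt "-6 -1 0 0 0 -5" --pt "-7 -1 0 0 0 -6" --pt "-7 -1 0 0 0 -6" --pt "-7 -1 0 0 0 -6"

```text
clock: 10.05
position: [0.4689, -0.0529, 0.0733]
ee_rot: [0.0, 0.226, 0.974, -0.0]
contact_force: [-1.5, 0.0, -0.7]
width: 0.0001
```

Emit:
servo_tool --pt "4 0 0 0 0 0" --pt "8 0 0 0 0 0" --pt "14 0 0 0 0 0" --pt "20 0 0 0 0 0" --pt "20 0 -20 0 0 0" --pt "20 0 -50 0 0 0" --pt "20 0 -80 0 0 0" --pt "20 0 -80 0 0 0"

```text
clock: 10.85
position: [0.4534, -0.0444, 0.157]
ee_rot: [0.004, 0.226, 0.974, -0.0]
contact_force: [1.7, 0.7, -0.4]
width: 0.0
```

Run:
```python
from plan import *; from h import *
rows([(.40,-.05,.2,154)])
for n in ['top','side']:
  im,d=cams.get_image(n); x0,y0=(280,165) if n=='top' else (230,110)
  np.savez(n+'5.npz',im=im,d=d)
  cv2.imwrite(f'pics/{n}5.png',cv2.resize(im[y0:y0+95,x0:x0+130,::-1],None,fx=6,fy=6,interpolation=cv2.INTER_CUBIC))
```

```text
now [ 0.4534 -0.0444  0.157 ] yaw 153.91 t 10.85 F [ 1.67  0.67 -0.37] w 0.0
[[45, -28, -43, 0, 0, 0]]
```

View pics/side5.png

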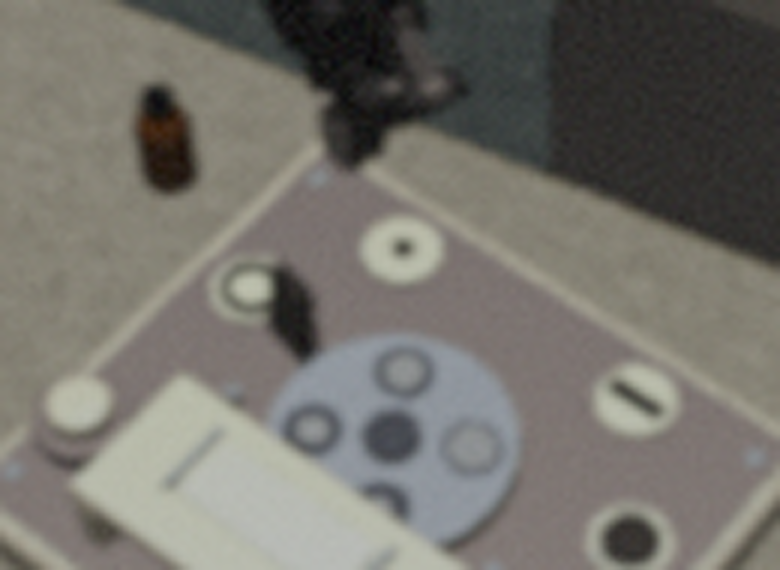

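View pics/top5.png

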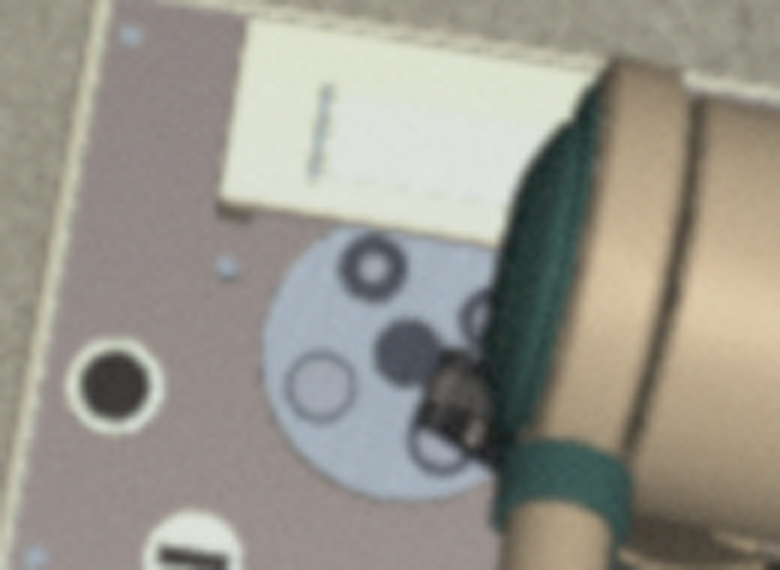

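The tab has swung to the ring plate and the tool is clear. I'll move the arm aside for an unobstructed top view before pressing.

Run:
```python
from plan import *
p,ph,_,_=cur(); P=(.28,-.30,.27)
rows([(p[0],p[1],.22,154)]+[tuple(np.array([p[0],p[1],.24])*(1-t)+np.array(P)*t)+(154-60*t,) for t in np.linspace(0,1,8)[1:]])
```

```text
now [ 0.4507 -0.0437  0.1537] yaw 153.9 t 10.95 F [-0.06  0.09  0.23] w 0.0001
[[0, 0, -66, 0, 0, 0], [6, -44, -91, 0, 0, 8], [11, -87, -95, 0, 0, 17], [17, -131, -99, 0, 0, 26], [23, -174, -104, 0, 0, 34], [29, -218, -108, 0, 0, 43], [35, -262, -112, 0, 0, 51], [40, -305, -116, 0, 0, 60]]
```

Emit:
servo_tool --pt "0 0 -66 0 0 0" --pt "6 -44 -91 0 0 8" --pt "11 -87 -95 0 0 17" --pt "17 -131 -99 0 0 26" --pt "23 -174 -104 0 0 34" --pt "29 -218 -108 0 0 43" --pt "35 -262 -112 0 0 51" --pt "40 -305 -116 0 0 60"

```text
clock: 11.75
position: [0.2788, -0.3005, 0.2679]
ee_rot: [-0.001, 0.682, 0.731, 0.0]
contact_force: [0.9, -1.4, 0.5]
width: -0.0
```

Emit:
servo_tool --pt "0 0 0 0 0 0" --pt "0 0 0 0 0 0" --pt "0 0 0 0 0 0"

```text
clock: 12.05
position: [0.2806, -0.2988, 0.2682]
ee_rot: [-0.001, 0.679, 0.734, 0.001]
contact_force: [1.3, 0.1, -0.3]
width: -0.0003
```

Run:
```python
from plan import *; from h import *
print(cur()[:2])
for n in ['top','side']:
  im,d=cams.get_image(n); x0,y0=(285,165) if n=='top' else (230,130)
  np.savez(n+'6.npz',im=im,d=d)
  cv2.imwrite(f'pics/{n}6.png',cv2.resize(im[y0:y0+97,x0:x0+130,::-1],None,fx=6,fy=6,interpolation=cv2.INTER_CUBIC))
  C0=np.array([.5128,.0043]) if n=='top' else np.array([.515,.0025])
  c=cloud(n,d,np.ones(d.shape,bool)); c=c[(np.hypot(c[:,0]-C0[0],c[:,1]-C0[1])<.087)&(c[:,2]>.09)&(c[:,2]<.105)]
  v=c[:,:2]-C0; lx=v@np.array([np.cos(np.radians(-11)),np.sin(np.radians(-11))]); v=v[lx<.03]; v=v.mean(0)
  print(n,len(c),np.degrees(np.arctan2(v[1],v[0]))%360,np.hypot(*v))
```

```text
(array([ 0.28063387, -0.29881611,  0.26816165]), np.float64(94.40212054429676))
top 560 243.66764958974227 0.06916102529851702
side 234 244.39746649021683 0.0675582123997084
```

View pics/top6.png

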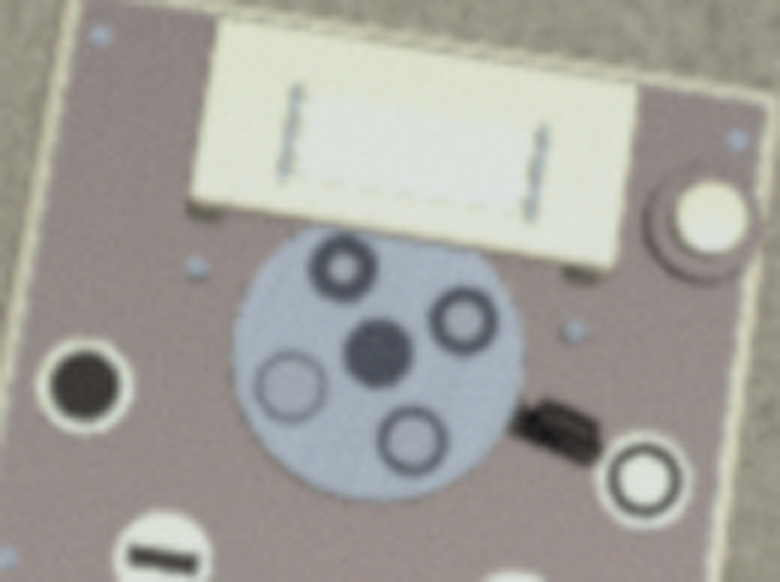

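View pics/side6.png

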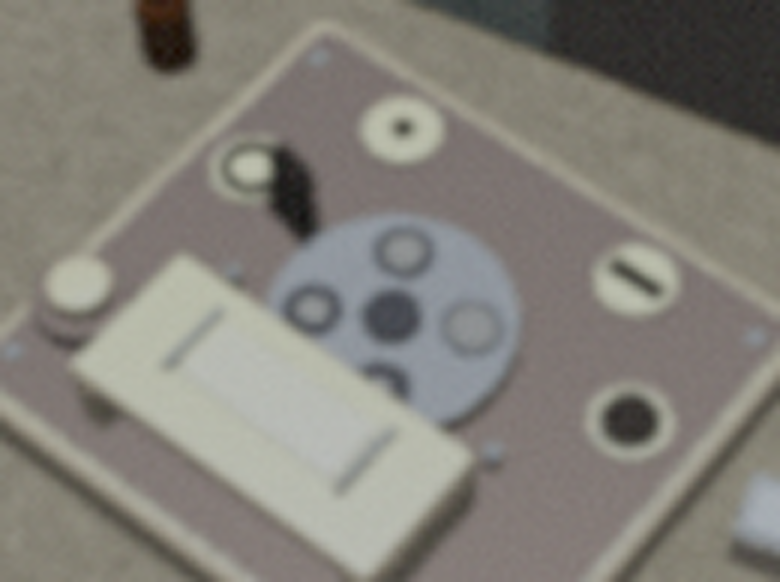

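The tab azimuth measures 243.7° (top) and 244.4° (side) against a target of 244.0°. I'll cross-check with the disc rings and plan the key hover.

Run:
```python
from plan import *; from h import *
T=np.array([.5128,.0043])
for p in [(343,268),(463,321),(412,441),(290,386)]:
    w=atz('top',(p[0]+.5)/6-.5+285,(p[1]+.5)/6-.5+165,.0615)[:2]-T; a=np.degrees(np.arctan2(w[1],w[0])); print(((a+45)%90)+180 , a)
K=np.array([.5595,-.1208])
p,ph,_,_=cur(); 
a=np.linspace(0,1,8)[1:]
rows([(p[0]+(K[0]-p[0])*t,p[1]+(K[1]-p[1])*t,.268-(.12*max(0,t-.5)*2),ph) for t in list(a)+[1]])
```

```text
244.88471216454369 19.884712164543693
244.74646459407117 -70.25353540592883
244.2727783058608 -160.7272216941392
243.87285036198676 108.87285036198678
now [ 0.2811 -0.2987  0.2687] yaw 94.48 t 12.15 F [-0.5  -0.07  0.41] w 0.0001
[[22, 42, 1, 0, 0, 0], [44, 83, 1, 0, 0, 0], [67, 125, 1, 0, 0, 0], [89, 167, 18, 0, 0, 0], [111, 208, 52, 0, 0, 0], [133, 250, 87, 0, 0, 0], [155, 291, 121, 0, 0, 0], [155, 291, 121, 0, 0, 0]]
```

All readings are within about 0.5° of the ring plate's direction, so the turret is set. Moving over the key.

Emit:
servo_tool --pt "22 42 1 0 0 0" --pt "44 83 1 0 0 0" --pt "67 125 1 0 0 0" --pt "89 167 18 0 0 0" --pt "111 208 52 0 0 0" --pt "133 250 87 0 0 0" --pt "155 291 121 0 0 0" --pt "155 291 121 0 0 0"

```text
clock: 12.95
position: [0.5604, -0.1192, 0.1452]
ee_rot: [-0.002, 0.678, 0.735, -0.0]
contact_force: [-0.5, -0.6, 1.1]
width: -0.0002
```

Emit:
servo_tool --pt "0 0 0 0 0 0" --pt "0 0 0 0 0 0" --pt "0 0 0 0 0 0"

```text
clock: 13.25
position: [0.5588, -0.1236, 0.1493]
ee_rot: [0.001, 0.68, 0.734, -0.0]
contact_force: [-0.0, 0.0, 0.4]
width: -0.0004
```

Run:
```python
from plan import *; from h import *
K=(.5593,-.121)
rows([(*K,z,94) for z in (.125,.105,.09,.08,.075,.072,.072)])
im,d=cams.get_image('side'); x0,y0=200,100
print((proj('side',cur()[0])-[x0,y0])*6)
cv2.imwrite('pics/side7.png',cv2.resize(im[y0:y0+97,x0:x0+130,::-1],None,fx=6,fy=6,interpolation=cv2.INTER_CUBIC))
```

```text
now [ 0.5588 -0.1236  0.1493] yaw 94.37 t 13.25 F [-0.01  0.04  0.41] w -0.0004
[[3, 1, 24, 0, 0, 0], [3, 1, 44, 0, 0, 0], [3, 1, 59, 0, 0, 0], [3, 1, 69, 0, 0, 0], [3, 1, 74, 0, 0, 0], [3, 1, 77, 0, 0, 0], [3, 1, 77, 0, 0, 0]]
[220.28073956 335.88111302]
```

View pics/side7.png

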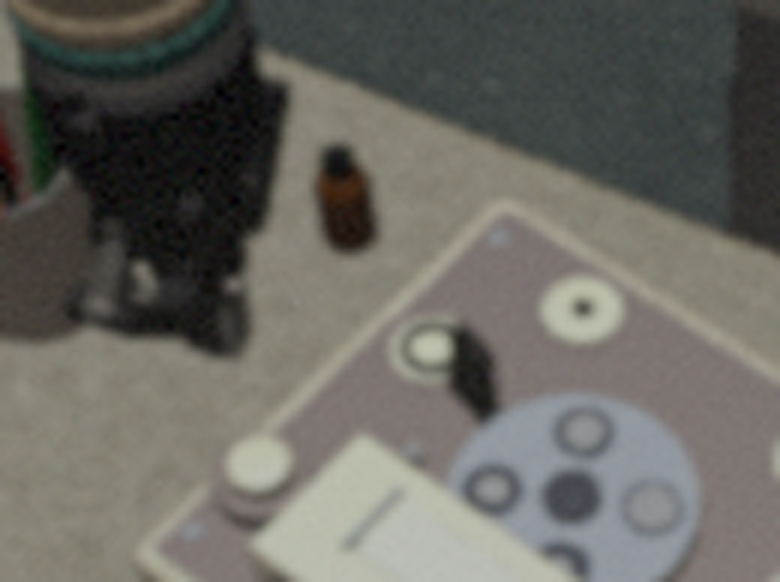

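The fingertip matches its projection at (220,336). Descending to just above the key.

Emit:
servo_tool --pt "3 1 24 0 0 0" --pt "3 1 44 0 0 0" --pt "3 1 59 0 0 0" --pt "3 1 69 0 0 0" --pt "3 1 74 0 0 0" --pt "3 1 77 0 0 0" --pt "3 1 77 0 0 0" --pt "3 1 77 0 0 0"

```text
clock: 14.1
position: [0.5603, -0.1208, 0.072]
ee_rot: [0.001, 0.68, 0.733, 0.0]
contact_force: [0.2, -0.7, 0.6]
width: -0.0002
```

Emit:
servo_tool --pt "0 0 1 0 0 0" --pt "0 0 2 0 0 0" --pt "0 0 3 0 0 0" --pt "0 0 4 0 0 0" --pt "0 0 4 0 0 0" --pt "0 0 4 0 0 0"

```text
clock: 14.7
position: [0.5599, -0.1205, 0.0672]
ee_rot: [-0.0, 0.68, 0.733, -0.0]
contact_force: [-0.4, -0.1, -0.5]
width: -0.0
```

Emit:
servo_tool --pt "0 0 1 0 0 0" --pt "0 0 2 0 0 0" --pt "0 0 3 0 0 0" --pt "0 0 3 0 0 0" --pt "0 0 3 0 0 0"

```text
clock: 15.2
position: [0.5599, -0.1206, 0.0645]
ee_rot: [0.0, 0.68, 0.733, 0.0]
contact_force: [-0.7, 1.0, 2.3]
width: -0.0002
```

Emit:
servo_tool --pt "0 0 1 0 0 0" --pt "0 0 2 0 0 0" --pt "0 0 2 0 0 0" --pt "0 0 2 0 0 0"

```text
clock: 15.6
position: [0.5599, -0.1206, 0.0624]
ee_rot: [0.0, 0.68, 0.733, 0.0]
contact_force: [-1.4, 0.3, 3.7]
width: 0.0003
```

Emit:
servo_tool --pt "0 0 1 0 0 0" --pt "0 0 2 0 0 0" --pt "0 0 2 0 0 0" --pt "0 0 2 0 0 0"

```text
clock: 16.0
position: [0.56, -0.1206, 0.061]
ee_rot: [0.0, 0.68, 0.733, 0.0]
contact_force: [-2.9, 0.2, 8.0]
width: -0.0001
```

Emit:
servo_tool --pt "0 0 1 0 0 0" --pt "0 0 1 0 0 0" --pt "0 0 1 0 0 0"

```text
clock: 16.3
position: [0.56, -0.1206, 0.0609]
ee_rot: [0.0, 0.68, 0.733, 0.0]
contact_force: [-2.9, 1.3, 13.7]
width: 0.0003
```

The key hit a firm stop at z = 0.061, 6 mm below its rest height. One more mm to be certain, then release straight up.

Emit:
servo_tool --pt "0 0 1 0 0 0" --pt "0 0 1 0 0 0" --pt "0 0 1 0 0 0"

```text
clock: 16.6
position: [0.56, -0.1206, 0.0608]
ee_rot: [0.001, 0.68, 0.733, 0.0]
contact_force: [-4.8, 2.0, 19.7]
width: -0.0001
```

Emit:
servo_tool --pt "0 0 -2 0 0 0" --pt "0 0 -5 0 0 0" --pt "0 0 -9 0 0 0" --pt "0 0 -15 0 0 0" --pt "0 0 -30 0 0 0" --pt "0 0 -70 0 0 0" --pt "0 0 -110 0 0 0" --pt "0 0 -150 0 0 0"

```text
clock: 17.4
position: [0.5595, -0.1205, 0.2092]
ee_rot: [-0.001, 0.68, 0.733, -0.0]
contact_force: [0.0, -0.6, -1.2]
width: 0.0
```

Emit:
servo_tool --pt "-20 -40 -40 0 0 0" --pt "-40 -80 -50 0 0 0" --pt "-62 -120 -50 0 0 0" --pt "-84 -160 -50 0 0 0" --pt "-106 -200 -50 0 0 0" --pt "-128 -240 -50 0 0 0" --pt "-150 -280 -50 0 0 0" --pt "-150 -280 -50 0 0 0"

```text
clock: 18.2
position: [0.2877, -0.2938, 0.2582]
ee_rot: [-0.001, 0.683, 0.731, -0.002]
contact_force: [0.7, 0.4, -0.1]
width: -0.0002
```

Emit:
servo_tool --pt "0 0 0 0 0 0" --pt "0 0 0 0 0 0" --pt "0 0 0 0 0 0" --pt "0 0 0 0 0 0"

```text
clock: 18.6
position: [0.293, -0.2905, 0.2582]
ee_rot: [-0.0, 0.679, 0.734, 0.0]
contact_force: [-0.2, -0.1, -0.8]
width: 0.0002
```

Run:
```python
from plan import *; from h import *
print(cur()[:2],cur()[2]['clock'])
for n in ['top','side']:
  im,d=cams.get_image(n)
  d0=np.load(n+'6.npz')['d']
  x0,y0=(240,150) if n=='top' else (220,110)
  cv2.imwrite(f'pics/{n}8.png',cv2.resize(im[y0:y0+145,x0:x0+200,::-1],None,fx=4,fy=4,interpolation=cv2.INTER_CUBIC))
  C0=np.array([.5128,.0043]) if n=='top' else np.array([.515,.0025])
  c=cloud(n,d,np.ones(d.shape,bool)); c=c[(np.hypot(c[:,0]-C0[0],c[:,1]-C0[1])<.087)&(c[:,2]>.09)&(c[:,2]<.105)]
  v=c[:,:2]-C0; lx=v@np.array([np.cos(np.radians(-11)),np.sin(np.radians(-11))]); v=v[lx<.03]; v=v.mean(0)
  print(n,np.degrees(np.arctan2(v[1],v[0]))%360,np.hypot(*v))
  c=cloud(n,d,np.ones(d.shape,bool)); k=(.5595,-.119) if n=='top' else (.5595,-.1225)
  c=c[np.hypot(c[:,0]-k[0],c[:,1]-k[1])<.009]; print('key z',np.median(c[:,2]))
  for o in ['saline','oil_bottle','slides_pack']:
    r=spotter.outline_of(o,n)
    if r: print(o,round(r[0]['conf'],2),r[0]['rect'])
```

```text
(array([ 0.29295171, -0.29054262,  0.25815808]), np.float64(94.46910741398095)) 18.6
top 243.77898095649056 0.06957870119948917
key z 0.0674606644196416
saline 0.52 [262.8, 172.6, 11.4, 22.4]
oil_bottle 0.7 [421.7, 270.4, 16.6, 13.5]
slides_pack 0.71 [398.2, 195.0, 8.6, 11.6]
side 244.42641456291088 0.06750936967853739
key z 0.06596615945538897
saline 0.84 [329.4, 240.6, 20.5, 20.7]
oil_bottle 0.68 [254.5, 122.4, 9.1, 20.5]
slides_pack 0.57 [351.4, 210.0, 33.1, 23.0]
```

View pics/top8.png

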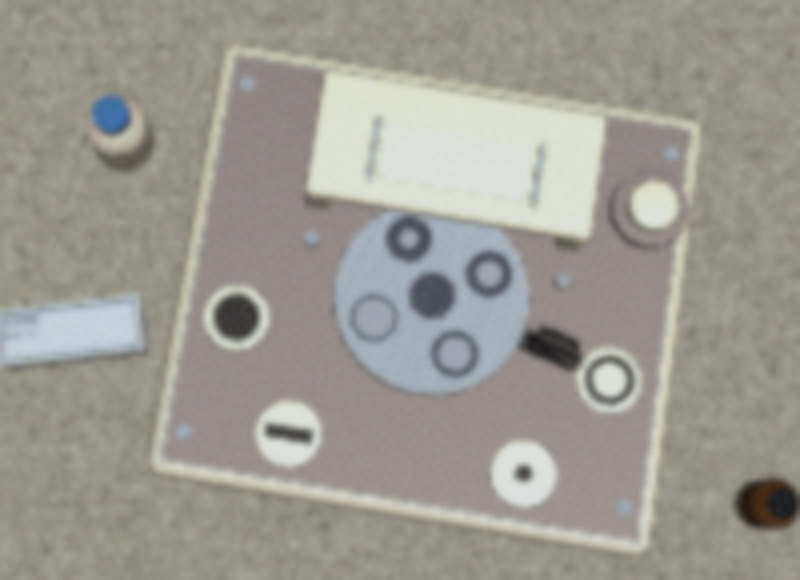

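The picture shows the pointer aimed at the ring plate (610,380), the key back up, and the bottles and box standing in place. Handing in.

```bash
python3 -c "
from rig import sign_off; print(sign_off())"
```

```text
the job is handed in; nothing more can be done
None
```

The turret is set to the ring plate and the key has been pressed fully down and released, in that order. I handed the job in at about 19 s on the robot's clock; no verdict was given.

- **Turret:** I pushed the tab sideways with the closed fingertips, about 91° counter-clockwise, and did not lift it. After the key press the tab's direction measured 243.8° (top camera) and 244.4° (side camera). The ring plate lies at 244.0°. A check on the disc's own rings before the press averaged 244.4°.
- **Key:** It met a firm stop at about 6 mm of travel, and the upward force peaked near 20 N there. Afterwards its top was back at its original height of 66–67 mm.
- **Bystanders:** The saline bottle, oil bottle and slide box all look untouched in the last top picture. In that view the network reported the slide box at the key's position, which is wrong. The picture and the side-camera detection both show the box in its original place.
- **Camera agreement:** The two cameras differ by about 3 mm on where the lamp stands. I used the mean position for the moves and measured angles separately in each camera.

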